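# Angle a stretcher length past the keeper post into its bay

### The arm

A 6-joint arm with a two-finger parallel gripper is mounted at the origin on the work surface. World frame = base frame: x ahead of the robot, y to its left, z up, the work surface at z = 0. Lengths are in mm, angles in rad, forces in N, time in s.
With the tool pointing down it reaches from about 275 to 1000 mm from the base axis. Payload 8.4 kg.
Tool frame: the origin (TCP) lies midway between the tips of the shut fingers; the grasp point (between the pads) lies 19 mm behind it; z points along the fingers, y is the direction in which the jaws open and shut (so a half turn about z gives the same grasp; the last joint's range is limited). The gripper opens to 85 mm and grips with 20 to 120 N. Pads are 22 mm wide; open, the fingers measure 114 mm over their backs; the gripper's body (76 mm by 85 mm) begins 54 mm behind the grasp point. The pads swing forward as they close: fully open they stand 13 mm farther back than shut.
Start: joints at [1.287, 0.353, 1.633, -0, 1.155, -0.002], TCP at [173.802, 600.35, 191.681] pointing down, gripper open.
Joint ranges: [-2.63, 2.63], [-0.92, 2.1], [0.06, 2.66], [-1.3, 4.44], [0, 2.69], [-3.02, 3.02]. Speed limits (rad/s): [2.22, 2.22, 2.79, 3.14, 3.14, 3.14].

### API

Orientations are given as [roll, pitch, yaw] about the fixed x, y, z axes, in that order (R = Rz(yaw) Ry(pitch) Rx(roll)).
In Python, from rig import r gives the robot as it stands.
- The arm moves only by the tool play_rows, never from a script. Its argument "moves" is a list of rows, each a list of 3 entries, a list of its own where there are three numbers: the turn, a rotation vector about the tool's x, y, z in degrees, then the shift along the tool's x, y, z in mm, then the opening, from 0 (shut) to 1 (fully open). A call has 1 to 20 rows; each row is the pose to reach, as a shift and turn from the pose measured when the call began, along the tool's axes at that moment; what a row does not reach only later rows make up. A row lasts 1/10 s, in which the tool goes at most 50 mm and 8.59 degrees, less where a joint would pass 70% of its speed; a pose out of reach is approached as far as the arm can. A call with a gripper value outside its range is refused whole. The fingers move at their own pace and stop on an object; "newtons" is the grip in N (left out, the last holds). Time passes only in rows, so rows that repeat a pose let the fingers close. It gives the time, the measured TCP pose, the force and the opening at its end, in the units of the state.
- r.sense(): the state, without advancing time (a new reading comes with each control period).
- r.grab_frame(name): name is "scene" or "top" or "wrist"; returns a dict with "color" (420x560x3 uint8, red, green, blue), "K" (3x3 intrinsics, pixels), "rvec" (rotation vector, rad) and "tvec" (3), from world to camera coordinates, as OpenCV has them; the wrist camera has in their place "T_tool_cam" (4x4, takes a point from camera to tool coordinates, whose origin is the TCP and whose axes are the flange's). Camera axes: x right, y down, z forward; pixel columns grow to the right and rows downward; lengths in mm; the calibration is good to about 2 mm. A picture is of the moment at which its call begins: read the wrist's pose just before it. There is no depth.
- r.sign_off(): hands the job in, once; it reports no verdict.
Trained networks look in a picture, given as the dict that the camera call returned (one of the last four; its "shot" number tells which), for a name from the list of things; names that differ only in an ending like _2 or _b are one class to them, and where a whole thing is asked for, a point or a joint stands for the part that bears it (a point fixed in the world has none). Each returns a list of dicts, best first, with "conf" (0 to 1); they miss things now and then, are a little off and sometimes report something else, mostly with a low value. They report only what shows in the picture. A call takes as long as a camera call.
- r.silhouettes(picture, name): "mask" (420x560 bool, what is visible of it) and "location" ([column, row] in pixels, amid what is visible of it).
The state is a dict: "clock": time; "qpos": joint angles; "qvel": joint speeds; "joint_efforts": joint torques, N m; "eef_pos": TCP position; "tcp_rot": TCP orientation; "contact_force": force on the tool from outside, world axes, zero at the start; "wrist_torque": the same for the moment, N m; "opening": opening from 0.0 (shut) to 1.0 (fully open).
Only numpy, scipy, OpenCV 4.12 (cv2) and the standard library are available. Lean on these libraries where they do the work, as an engineer would, in place of code of your own. Each camera call takes 0.05 s, during which the arm holds its last target.

### The job

Put the loose pine length away in the low stock bay by pushing it along the table top: the steel keeper post stands in the bay's mouth, so swing one end in behind the post first, then push the other end in, and leave the length lying squarely against the bay's back rail. Only push it with the fingers, never lift or tip it, and leave the jars, cup and other things on the table where they stand.

Things in the scene. Friction and masses are not known exactly. Their poses are not given: they have to be found in the camera images.
- bar: the pine length (a picture-stretcher bar): plain square-edged batten 260 mm long, 32 mm wide, 26 mm tall, about 0.13 kg (varies), lying loose on the table between the robot and the bay. Origin at the centre of its underside; its y axis runs along its length, z up.
- bar_end_left (a point): centre of the end face of the pine length at its own +y end (130 mm from the middle, 13 mm above its underside)
- bar_end_right (a point): centre of the end face of the pine length at its own -y end (130 mm from the middle, 13 mm above its underside)
- bay: the stock bay: three wooden rails 14 mm thick, 40 mm tall, fixed to the table (its floor), a U open towards the robot. Origin on the table at the middle of the back rail's inner face; x points out through the back rail (away from the mouth), y along it. Inside 330 mm wide (cheeks' inner faces at y = +-165 mm); the cheeks run from x = 0 to their free ends, the mouth, at x = -95 mm.
- post: the keeper post: fixed upright steel post, 24 mm diameter, 70 mm tall, in the bay's mouth (axis at x = -87 mm in the bay's frame), left or right, 88 to 98 mm from the bay's middle line. Origin at the centre of its foot. From post to farther cheek is less than the pine length; post to back rail 75 mm. In the mirrored place is only an empty flush socket, which stops nothing.
- jar_a: bystander: closed glass jar, 56 mm across, 70 mm tall, beside the bay; origin at the centre of its underside
- can_a: bystander: can with a paper label, 60 mm across, 75 mm tall, beside the bay; origin at the centre of its underside
- cup_a: bystander: white cup, 68 mm across the rim, 70 mm tall, to the side of the pine length; origin at the centre of its underside
- tape_roll: bystander: roll of paper tape lying flat, 90 mm across, 24 mm tall, to the side of the pine length; origin at the centre of its underside
- saucer: bystander: white saucer, 100 mm across, 16 mm tall, behind the bay; origin at the centre of its underside
- paint_brush: bystander: paint brush 200 mm long lying on the right of the bay and the can or jar there; origin near its middle
- jar_b: bystander: small jar with a label, 52 mm across, 65 mm tall, behind the bay; origin at the centre of its underside

How it is judged (in metres and radians):
On the way:
1. one end of the pine length is in the bay while its other end is still outside the mouth (((x of bar_end_left in the frame of bay between -0.085 and 0 m and y of bar_end_left in the frame of bay between -0.165 and 0.165 m and x of bar_end_right in the frame of bay below -0.1 m) or (x of bar_end_right in the frame of bay between -0.085 and 0 m and y of bar_end_right in the frame of bay between -0.165 and 0.165 m and x of bar_end_left in the frame of bay below -0.1 m))), for 0.1 s.
At the end, for the whole second after the job is handed in: The pine length lies flat and at rest on the table inside the bay, behind the post and between the cheeks, along the back rail: at both ends its middle line is within 28 mm of the rail's inner face (a gap of at most 12 mm) (x of bar_end_left in the frame of bay between -0.028 and 0 m and y of bar_end_left in the frame of bay between -0.168 and 0.168 m and x of bar_end_right in the frame of bay between -0.028 and 0 m and y of bar_end_right in the frame of bay between -0.168 and 0.168 m and height (world z) of bar below 0.004 m and angle between bar's own z axis and vertical below 0.05 rad and linear speed of bar below 0.01 m/s); the robot touches nothing.
It fails at once if the pine length was lifted or tipped (height (world z) of bar above 0.012 m or angle between bar's own z axis and vertical above 0.15 rad).
It fails at once if a bystander was moved more than 20 mm or tipped (distance of any of jar_a, can_a, cup_a, tape_roll, saucer, paint_brush, jar_b from where it was at the start of the episode above 0.02 m or angle between any of jar_a, can_a, cup_a, tape_roll, saucer, jar_b's own z axis and vertical above 0.3 rad).
It also fails if it takes over 72 s, if anything falls off the work surface, if the arm or the gripper's body presses on something with over 40 N, if the wrist force passes 120 N, or if a joint passes its speed limit or range.

## Working session

There is one attempt and no reset: what is moved stays moved. The work goes in short steps, Python scripts to look and compute and a tool call to move; the robot and the scene stay as the last step left them, time stands still between calls to the robot, and variables do not carry over. Pictures are saved under pics/ and viewed, and the job is handed in when it is done.

Besides the shell and the picture viewer there is one more tool, called after "Call:" as name(argument=value, ...), one argument or row to a line, values as JSON. play_rows: Moves the arm, as the interface text tells. Its arguments: {"type":"object","properties":{"moves":{"type":"array"},"newtons":{"type":"number"}},"required":["moves"]}

```bash
ls; mkdir -p pics; python3 - <<'E'
from rig import r
import cv2,numpy as np
print(r.sense())
for n in("scene","top"):
    p=r.grab_frame(n); cv2.imwrite(f"pics/{n}0.png",p["color"][:,:,::-1]); print(n,p["K"].tolist(),p["rvec"],p["tvec"])
    np.savez(f"{n}0.npz",**{k:p[k] for k in("K","rvec","tvec","color")})
    for o in("bar","bay","post","jar_a","can_a","cup_a","tape_roll"):
        print(o,[(round(d["conf"],2),np.round(d["location"]).tolist(),int(d["mask"].sum())) for d in r.silhouettes(p,o)])
E
```

```text
pics
{'clock': 0.0, 'qpos': array([ 1.28665247e+00,  3.53655745e-01,  1.63417089e+00,  1.10784416e-05,
        1.15518023e+00, -2.39754996e-03]), 'qvel': array([ 0.00083939,  0.00033383, -0.00051611, -0.00081822, -0.00083424,
        0.00155333]), 'joint_efforts': array([ 3.60817205e-03, -6.05235171e+01, -3.42084646e+01,  3.07670416e-04,
        9.00334097e-03,  7.82598732e-06]), 'eef_pos': array([173.61218796, 599.83276399, 190.94124284]), 'tcp_rot': array([-3.14017847e+00, -1.35195848e-05,  2.85984186e+00]), 'contact_force': array([ 0.03061939,  1.51083216, -0.19271844]), 'wrist_torque': array([-0.0363775 ,  0.01792242, -0.03768536]), 'opening': 0.998849351167498}
scene [[497.3409126207444, 0.0, 278.85357186002284], [0.0, 497.3409126207444, 204.53349432971393], [0.0, 0.0, 1.0]] [ 1.61880068  1.68836549 -0.88886609] [  77.03321822 -283.8166647  1724.52465526]
bar [(0.81, [299.0, 189.0], 1309)]
bay [(0.94, [298.0, 240.0], 2784)]
post [(0.62, [271.0, 211.0], 187)]
jar_a [(0.85, [351.0, 267.0], 775), (0.76, [177.0, 220.0], 702)]
can_a [(0.7, [426.0, 217.0], 879)]
cup_a [(0.64, [174.0, 180.0], 717), (0.24, [111.0, 219.0], 736)]
tape_roll [(0.88, [424.0, 186.0], 570)]
top [[420.6827279263602, 0.0, 282.17731257996996], [0.0, 420.6827279263602, 201.33751445474618], [0.0, 0.0, 1.0]] [ 2.14292732 -2.19786769  0.07186216] [ -39.5962121   588.13072104 1114.04161455]
bar [(0.84, [264.0, 258.0], 1236), (0.42, [219.0, 138.0], 338)]
bay [(0.76, [255.0, 171.0], 1349), (0.19, [146.0, 203.0], 579)]
post [(0.45, [293.0, 207.0], 74), (0.33, [264.0, 256.0], 1176)]
jar_a [(0.83, [216.0, 136.0], 364), (0.64, [376.0, 191.0], 385), (0.4, [263.0, 259.0], 1297)]
can_a [(0.95, [142.0, 202.0], 572)]
cup_a [(0.59, [396.0, 257.0], 581)]
tape_roll [(0.76, [144.0, 271.0], 487)]
```

View pics/top0.png

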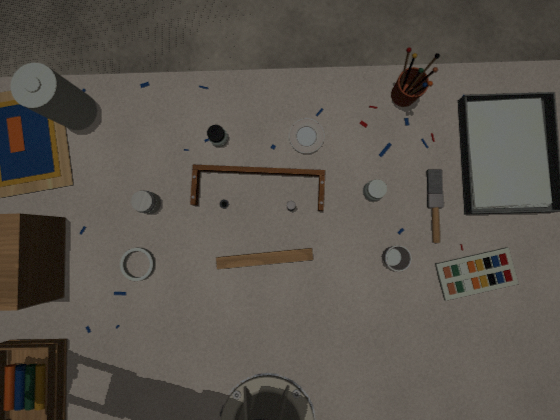

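View pics/scene0.png

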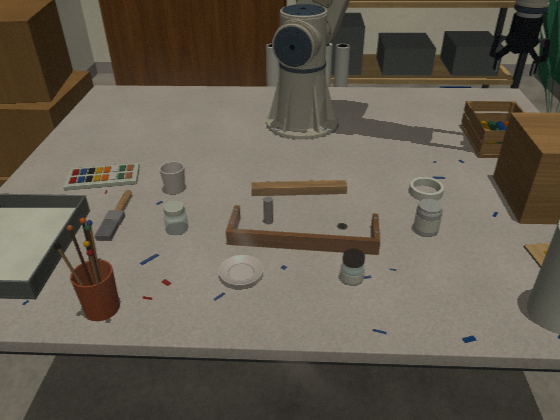

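```bash
cat > h.py <<'E'
import numpy as np,cv2
def w(p,uv,z):
    R,_=cv2.Rodrigues(np.array(p["rvec"],float)); t=np.array(p["tvec"],float)
    uv=np.atleast_2d(np.array(uv,float)); d=np.c_[uv,np.ones(len(uv))]@np.linalg.inv(p["K"]).T@R
    c=-R.T@t
    return c+d*((z-c[2])/d[:,2])[:,None]
def px(p,X):
    return cv2.projectPoints(np.atleast_2d(np.array(X,float)),np.array(p["rvec"],float),np.array(p["tvec"],float),np.array(p["K"],float),None)[0][:,0]
E
python3 - <<'E'
from rig import r
from h import *
p=r.grab_frame("top")
for o,z in(("bar",26),("bay",40),("post",70),("jar_a",70),("can_a",75),("cup_a",70),("tape_roll",24),("saucer",16),("paint_brush",5)):
    for d in r.silhouettes(p,o)[:2]:
        m=d["mask"].astype(np.uint8); cs=max(cv2.findContours(m,0,2)[0],key=cv2.contourArea)
        W=w(p,cs[:,0],z)[:,:2].astype(np.float32); b=cv2.minAreaRect(W)
        print(o,round(d["conf"],2),np.round(b[0]),np.round(b[1]),round(b[2],1), "loc",w(p,d["location"],z/2)[0].round())
        if o in("bar","bay"): print(cv2.boxPoints(b).round().tolist())
c=p["color"][140:300,170:350,::-1]
cv2.imwrite("pics/topz.png",cv2.resize(c,None,fx=4.4,fy=3.75 if 0 else 3.7,interpolation=cv2.INTER_CUBIC))
E
```

```text
bar 0.87 [436.  -3.] [ 35. 259.] 3.8 loc [439.  -5.  13.]
[[410.0, 125.0], [427.0, -133.0], [462.0, -131.0], [445.0, 127.0]]
bar 0.7 [429. 337.] [87. 90.] 44.1 loc [424. 384.  13.]
[[367.0, 340.0], [429.0, 275.0], [491.0, 335.0], [429.0, 400.0]]
bay 0.9 [628.  10.] [358. 111.] 85.8 loc [669.  18.  20.]
[[559.0, -164.0], [670.0, -172.0], [696.0, 185.0], [585.0, 193.0]]
bay 0.71 [436.  -2.] [ 32. 252.] 3.9 loc [442.   0.  20.]
[[411.0, 122.0], [428.0, -129.0], [461.0, -127.0], [443.0, 125.0]]
post 0.49 [572. -78.] [21. 23.] 88.5 loc [572. -76.  35.]
post 0.4 [622.   8.] [348. 108.] 86.3 loc [675.  24.  35.]
jar_a 0.91 [ 606. -295.] [60. 52.] 88.5 loc [ 609. -300.   35.]
jar_a 0.71 [762. 111.] [61. 49.] 43.5 loc [775. 119.  35.]
can_a 0.89 [590. 299.] [79. 57.] 88.5 loc [595. 312.  38.]
cup_a 0.84 [ 432. -346.] [69. 65.] 43.0 loc [ 429. -359.   35.]
tape_roll 0.94 [427. 339.] [95. 88.] 88.6 loc [413. 378.  12.]
tape_roll 0.7 [596. 318.] [74. 57.] 88.5 loc [596. 319.  12.]
saucer 0.98 [ 770. -125.] [95. 96.] 43.0 loc [ 765. -124.    8.]
paint_brush 0.71 [ 566. -473.] [ 48. 198.] 90.0 loc [ 583. -477.    2.]
paint_brush 0.65 [434.  -2.] [ 34. 261.] 3.7 loc [437.   5.   2.]
```

View pics/topz.png

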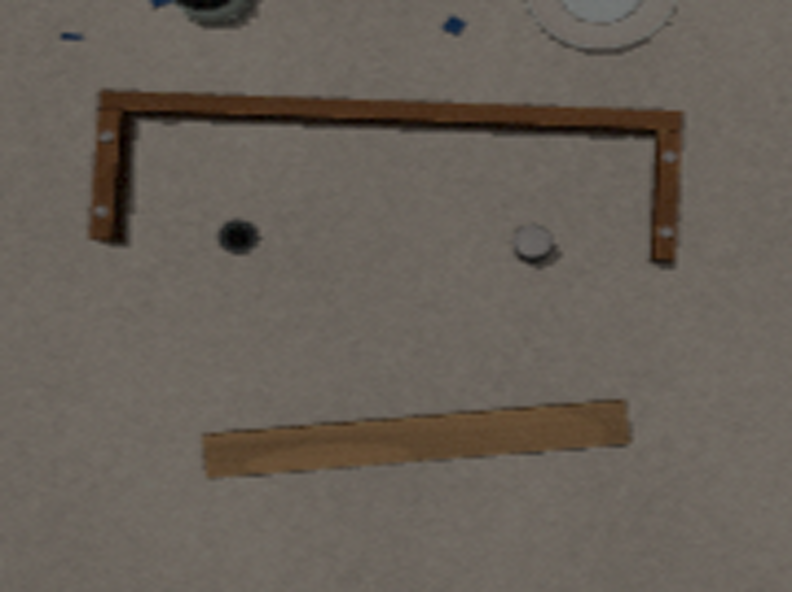

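```bash
cat >> h.py <<'E'
E
python3 - <<'E'
from h import *
p=dict(np.load("top0.npz"))
z=lambda L:[(170+(a+.5)/4.4-.5,140+(b+.5)/3.7-.5) for a,b in L]
bay=w(p,z([(125,110),(655,128),(118,240),(652,263),(100,92),(682,112),(92,240),(675,264)]),40)[:,:2]; print(bay.round(1).tolist())
print("post",w(p,z([(533,235)]),70).round(1),"sock",w(p,z([(239,236)]),0).round(1))
print("bar",w(p,z([(203,435),(207,478),(626,401),(631,444)]),26)[:,:2].round(1).tolist())
# least squares bay fit with model
M=np.array([(0,165),(0,-165),(-95,165),(-95,-165),(14,179),(14,-179),(-95,179),(-95,-179)],float)
mc,bc=M.mean(0),bay.mean(0);U,S,V=np.linalg.svd((M-mc).T@(bay-bc));R=V.T@np.diag([1,np.linalg.det(V.T@U.T)])@U.T
o=bc-R@mc;print("o",o,"yaw deg",np.degrees(np.arctan2(R[1,0],R[0,0])));print((bay-(M@R.T+o)).round(1).tolist())
P=w(p,z([(533,235)]),70)[0,:2];print("post in bay",R.T@(P-o)); print("sock",R.T@(w(p,z([(239,236)]),0)[0,:2]-o))
s=dict(np.load("scene0.npz"))
q=lambda L:np.array([[*(R@np.array(a[:2])+o),a[2]] for a in L])
L=[(0,165,40),(0,-165,40),(-95,165,40),(-95,-165,40),(14,179,40),(14,-179,40),(-95,179,40),(-95,-179,40)]
im=s["color"][:,:,::-1].copy()
im=cv2.resize(im[150:290,210:400],None,fx=4,fy=4,interpolation=cv2.INTER_CUBIC)
def dr(X,c):
  for u in px(s,X): cv2.circle(im,tuple(int(v) for v in ((u-[210,150]+.5)*4)),3,c,1)
dr(q(L),(0,255,0)); dr([[*P,70],[*P,0]],(255,0,255))
dr(np.c_[w(p,z([(203,435),(207,478),(626,401),(631,444)]),26)],(0,255,255))
cv2.imwrite("pics/chk.png",im)
E
```

```text
[[677.9, 169.9], [655.9, -153.7], [583.1, 174.9], [558.1, -148.8], [691.6, 185.1], [667.1, -170.5], [583.5, 190.8], [557.1, -162.6]]
post [[577.8 -77.3  70. ]] sock [[587.4 107.3   0. ]]
bar [[441.3, 127.1], [410.4, 125.0], [459.6, -130.8], [428.7, -132.9]]
o [665.68639434   7.5167937 ] yaw deg -4.05926985883452
[[0.6, -2.2], [1.9, 3.4], [0.5, -3.9], [-1.1, 1.6], [-0.7, 0.1], [0.1, 1.5], [-0.1, -2.0], [-1.2, 1.7]]
post in bay [-81.6578395  -90.85492606]
sock [-85.17073953  93.99774321]
```

View pics/chk.png

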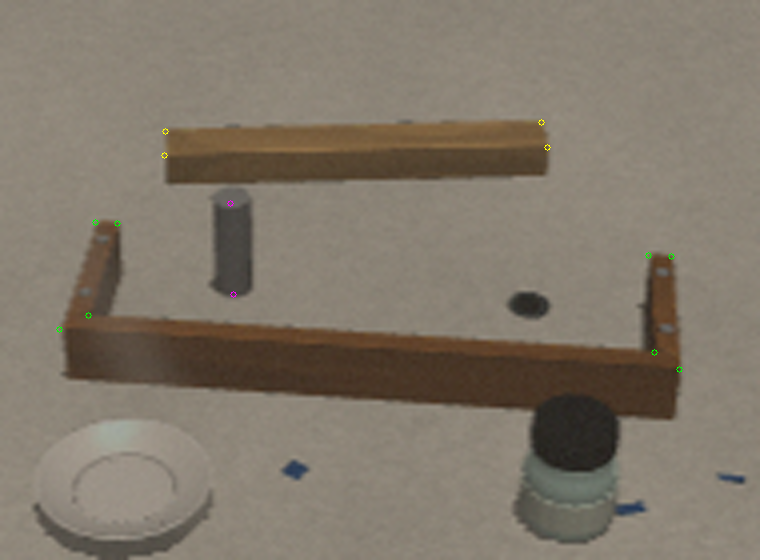

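Call:
play_rows(
  moves=[
    [[0, 0, -20.2], [-484, -684, 60], 0],
    [[0, 0, -20.2], [-484, -684, 60], 0],
    [[0, 0, -20.2], [-484, -684, 60], 0],
    [[0, 0, -20.2], [-484, -684, 60], 0],
    [[0, 0, -20.2], [-484, -684, 60], 0],
    [[0, 0, -20.2], [-484, -684, 60], 0],
    [[0, 0, -20.2], [-484, -684, 60], 0],
    [[0, 0, -20.2], [-484, -684, 60], 0],
    [[0, 0, -20.2], [-484, -684, 60], 0],
    [[0, 0, -20.2], [-484, -684, 60], 0],
    [[0, 0, -20.2], [-484, -684, 60], 0],
    [[0, 0, -20.2], [-484, -684, 60], 0],
    [[0, 0, -20.2], [-484, -684, 60], 0],
    [[0, 0, -20.2], [-484, -684, 60], 0],
    [[0, 0, -20.2], [-484, -684, 60], 0],
    [[0, 0, -20.2], [-484, -684, 60], 0],
    [[0, 0, -20.2], [-484, -684, 60], 0],
    [[0, 0, -20.2], [-484, -684, 60], 0],
    [[0, 0, -20.2], [-484, -684, 60], 0],
    [[0, 0, -20.2], [-484, -684, 60], 0],
  ],
  newtons=20,
)

```text
clock: 3.3
eef_pos: [447.9, -190.5, 131.5]
tcp_rot: [3.141, -0.001, -3.071]
contact_force: [-0.7, 0.5, -0.5]
opening: 0.003
```

Call:
play_rows(
  moves=[
    [[0, 0, 0], [0, 0, 40], 0],
    [[0, 0, 0], [0, 0, 80], 0],
    [[0, 0, 0], [0, 0, 110], 0],
    [[0, 0, 0], [0, 0, 121], 0],
    [[0, 0, 0], [0, 0, 121], 0],
    [[0, 0, 0], [0, 20, 121], 0],
    [[0, 0, 0], [0, 38, 121], 0],
    [[0, 0, 0], [0, 44, 121], 0],
    [[0, 0, 0], [0, 50, 121], 0],
    [[0, 0, 0], [0, 56, 121], 0],
    [[0, 0, 0], [0, 62, 121], 0],
    [[0, 0, 0], [0, 68, 121], 0],
    [[0, 0, 0], [0, 74, 121], 0],
    [[0, 0, 0], [0, 80, 121], 0],
    [[0, 0, 0], [0, 86, 121], 0],
    [[0, 0, 0], [0, 92, 121], 0],
    [[0, 0, 0], [0, 95, 121], 0],
    [[0, 0, 0], [0, 95, 121], 0],
  ],
)

```text
clock: 5.1
eef_pos: [441.0, -95.2, 10.6]
tcp_rot: [3.141, -0.001, -3.07]
contact_force: [-0.6, 0.4, -0.3]
opening: -0.001
```

```bash
cat >> h.py <<'E'
O=np.array([665.7,7.5]);A=np.radians(-4.06);RB=np.array([[np.cos(A),-np.sin(A)],[np.sin(A),np.cos(A)]])
POST=np.array([-87,-92.])
def look(tag,fit=True):
    from rig import r
    s=r.sense(); p=r.grab_frame("top")
    print("clk",round(s["clock"],2),"tcp",s["eef_pos"].round(1),"yaw",np.degrees(s["tcp_rot"][2]).round(1),"F",s["contact_force"].round(1))
    c=cv2.resize(p["color"][140:300,170:350],None,fx=4.4,fy=3.7,interpolation=cv2.INTER_CUBIC)
    cv2.imwrite(f"pics/{tag}.png",c[:,:,::-1])
    for d in r.silhouettes(p,"bar")[:2]:
        m=d["mask"].astype(np.uint8); cs=max(cv2.findContours(m,0,2)[0],key=cv2.contourArea)
        b=cv2.minAreaRect(w(p,cs[:,0],26)[:,:2].astype(np.float32))
        q=cv2.boxPoints(b); e=[(q[i]+q[(i+1)%4])/2 for i in range(4)]
        k=0 if np.linalg.norm(e[0]-e[2])>np.linalg.norm(e[1]-e[3]) else 1
        L,Rr=sorted([e[k],e[k+2]],key=lambda v:-v[1])
        f=lambda v:(RB.T@(v-O)).round(1)
        print(round(d["conf"],2),"size",np.round(b[1]),"L",L.round(1),"R",Rr.round(1),"yaw",np.degrees(np.arctan2(L[0]-Rr[0],Rr[1]-L[1]))%180-180,"| bay L",f(L),"R",f(Rr),"c",f((L+Rr)/2),"bayyaw",np.degrees(np.arctan2(Rr[0]-L[0],L[1]-Rr[1])).round(1)+4.06)
E
python3 -c "
from h import *
look('a1')"
```

```text
clk 5.1 tcp [441.  -95.2  10.6] yaw -175.9 F [-0.6  0.4 -0.3]
0.65 size [ 33. 136.] L [426.1 126.2] R [436.3  -9.1] yaw -175.68217 | bay L [-247.5  101.4] R [-227.7  -32.8] c [-237.6   34.3] bayyaw 8.360001
```

View pics/a1.png

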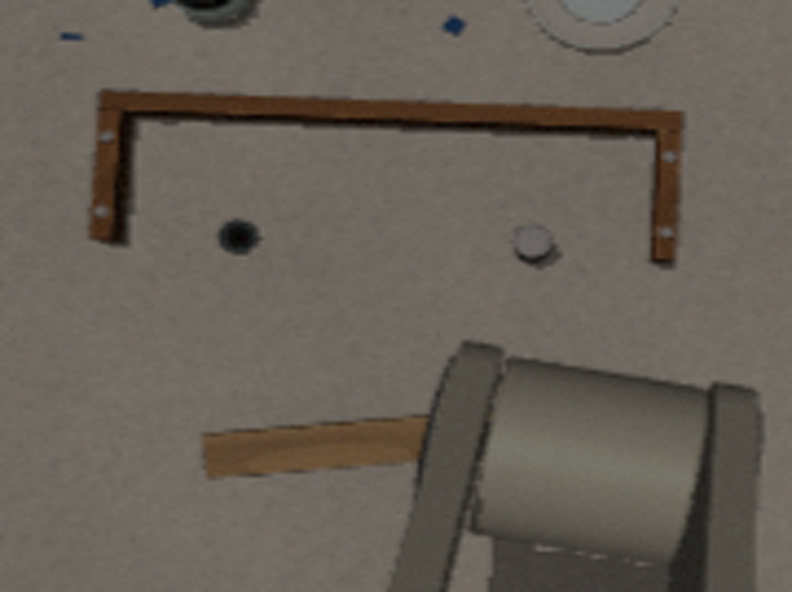

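```bash
python3 - <<'E'
from rig import r
import cv2,numpy as np
p=r.grab_frame("scene"); c=p["color"][80:290,170:450,::-1]; cv2.imwrite("pics/s1.png",cv2.resize(c,None,fx=2.8,fy=2.8,interpolation=2))
p=r.grab_frame("wrist"); cv2.imwrite("pics/w1.png",p["color"][:,:,::-1]); print(p["T_tool_cam"].round(3),r.sense()["contact_force"])
E
```

```text
[[ 0.00000e+00 -9.60000e-01 -2.79000e-01  7.09390e+01]
 [ 1.00000e+00 -0.00000e+00  1.00000e-03  3.25000e-01]
 [-1.00000e-03 -2.79000e-01  9.60000e-01 -1.83121e+02]
 [ 0.00000e+00  0.00000e+00  0.00000e+00  1.00000e+00]] [0.91130988 0.43267621 0.49098934]
```

View pics/s1.png

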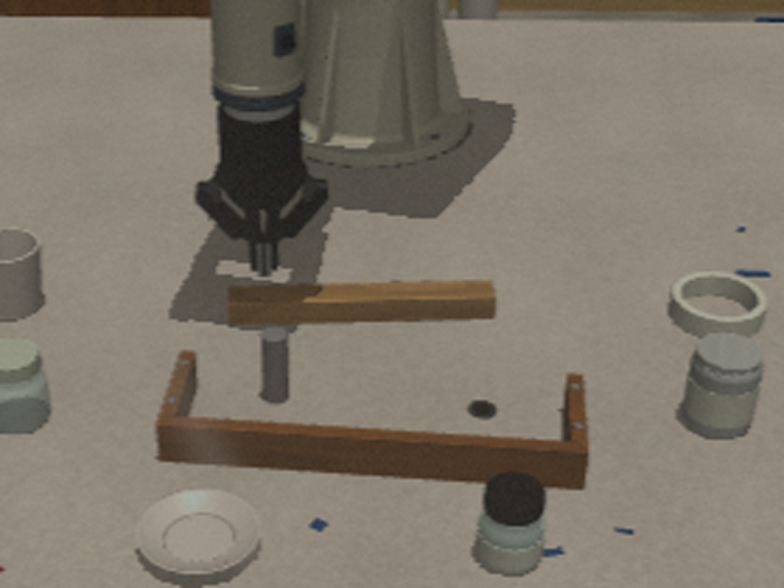

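View pics/w1.png

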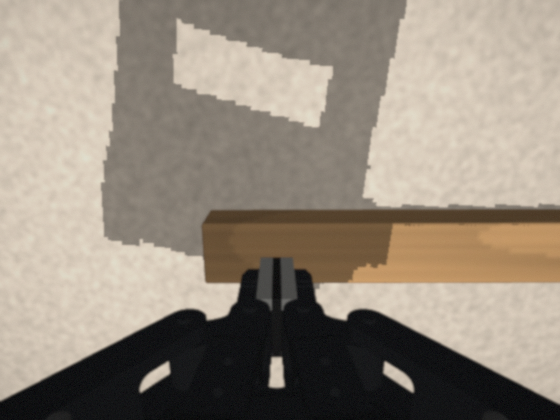

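```bash
python3 - <<'E'
from rig import r
from h import *
from scipy.spatial.transform import Rotation as Ro
s=r.sense();p=r.grab_frame("scene");e=s["eef_pos"];print(s["qpos"].round(3),e)
for z in(10.6,30,60,100,150): print(z,((px(p,[e[0],e[1],z])-[170,80])*2.8).round())
W=r.grab_frame("wrist");T=W["T_tool_cam"];print(W["K"])
RT=Ro.from_euler("xyz",s["tcp_rot"]).as_matrix()
def wc(uv,z):
    d=RT@T[:3,:3]@np.linalg.inv(W["K"])@np.array([*uv,1.]);c=RT@T[:3,3]+e
    return c+d*(z-c[2])/d[2]
def wp(X): 
    c=T[:3,:3].T@(RT.T@(np.array(X)-e)-T[:3,3]); return (W["K"]@c/c[2])[:2]
print("tcp px",wp(e))
for uv in((204,222),(206,282),(559,222),(559,282)): print(uv,wc(uv,26).round(1),wc(uv,26-60).round(1))
for X in((428.7,-132.9,26),(459.6,-130.8,26)): print(wp(X))
E
```

```text
[-2.170e-01  3.660e-01  2.135e+00  1.000e-03  6.410e-01 -1.859e+00] [441.1659909  -95.80696278  10.62608703]
10.6 [[264. 307.]]
30 [[263. 290.]]
60 [[262. 264.]]
100 [[261. 228.]]
150 [[260. 181.]]
[[367.28606233   0.         276.2370789 ]
 [  0.         367.28606233 210.6704839 ]
 [  0.           0.           1.        ]]
tcp px [275.29163323 242.58432651]
(204, 222) [ 427.1 -131.1   26. ] [ 447.4 -142.   -34. ]
(206, 282) [ 458.9 -129.5   26. ] [ 490.5 -139.9  -34. ]
(559, 222) [415.1  39.   26. ] [431.  89. -34.]
(559, 282) [446.3  48.1  26. ] [473.5 101.3 -34. ]
[200.13871643 224.86308245]
[203.48687678 283.17328375]
```

```bash
python3 - <<'E'
from rig import r
from h import *
from scipy.spatial.transform import Rotation as Ro
s=r.sense();p=r.grab_frame("scene");e=s["eef_pos"]
W=r.grab_frame("wrist");T=W["T_tool_cam"]
RT=Ro.from_euler("xyz",s["tcp_rot"]).as_matrix()
def wp(X): 
    c=T[:3,:3].T@(RT.T@(np.array(X)-e)-T[:3,3]); return (W["K"]@c/c[2])[:2]
for dx in(-11,0,11):
  print(dx,[(z,wp([e[0]+dx,e[1],z]).round().tolist(),((px(p,[e[0]+dx,e[1],z])-[170,80])*2.8).round().tolist()) for z in(10,20,30,40,50,60)])
c=p["color"][150:210,220:300,::-1]; cv2.imwrite("pics/s2.png",cv2.resize(c,None,fx=9.5,fy=9.5,interpolation=2))
c=W["color"][200:330,180:380,::-1]; cv2.imwrite("pics/w2.png",cv2.resize(c,None,fx=4,fy=4,interpolation=2))
E
```

```text
-11 [(10, [277.0, 223.0], [[265.0, 302.0]]), (20, [277.0, 229.0], [[264.0, 293.0]]), (30, [277.0, 236.0], [[264.0, 284.0]]), (40, [277.0, 243.0], [[264.0, 276.0]]), (50, [277.0, 252.0], [[264.0, 267.0]]), (60, [277.0, 262.0], [[263.0, 258.0]])]
0 [(10, [275.0, 242.0], [[264.0, 308.0]]), (20, [275.0, 249.0], [[264.0, 299.0]]), (30, [275.0, 257.0], [[263.0, 290.0]]), (40, [275.0, 266.0], [[263.0, 282.0]]), (50, [275.0, 276.0], [[263.0, 273.0]]), (60, [275.0, 287.0], [[262.0, 264.0]])]
11 [(10, [274.0, 261.0], [[263.0, 314.0]]), (20, [274.0, 269.0], [[263.0, 305.0]]), (30, [274.0, 278.0], [[262.0, 297.0]]), (40, [274.0, 288.0], [[262.0, 288.0]]), (50, [273.0, 299.0], [[262.0, 279.0]]), (60, [273.0, 311.0], [[262.0, 270.0]])]
```

View pics/s2.png

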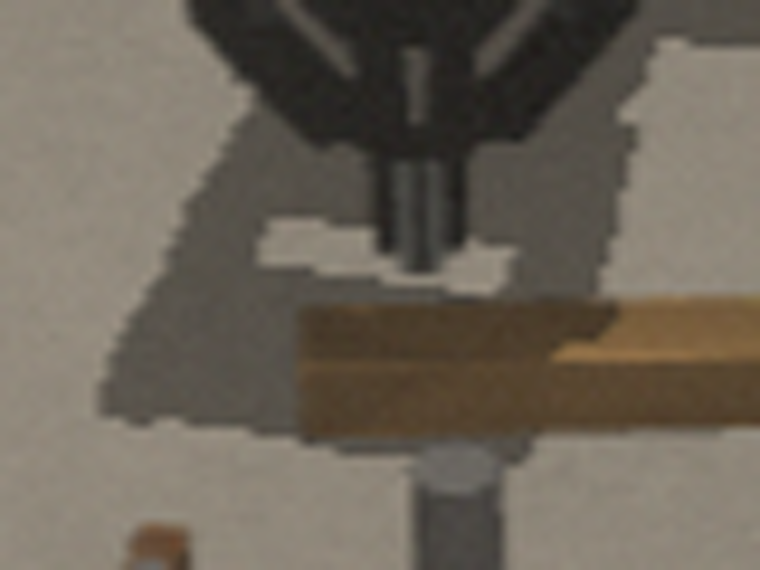

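View pics/w2.png

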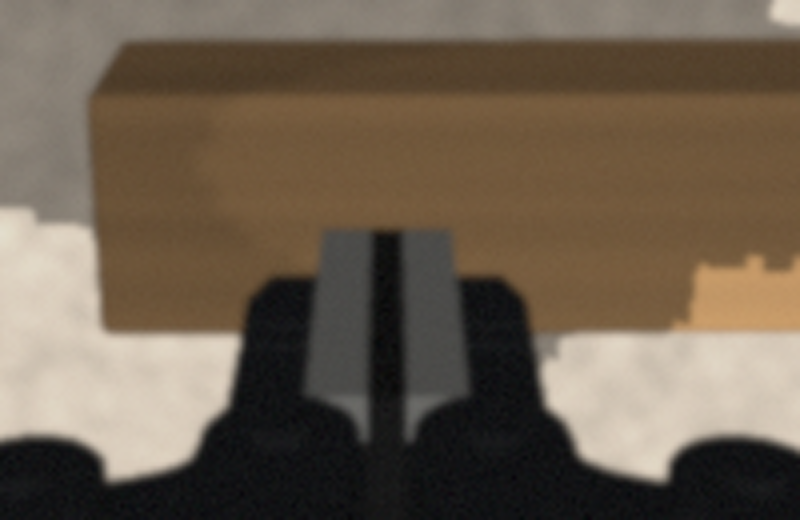

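The fingers passed above the bar: both views put the fingertips near z≈54 mm, though the TCP reads 10.6. The bar hasn't moved. So the real tips sit about 44 mm short of the reported TCP. I'll back off and check this by going lower clear of the bar.

Call:
play_rows(
  moves=[
    [[0, 0, 0], [0, -40, 0], 0],
    [[0, 0, 0], [0, -80, 0], 0],
    [[0, 0, 0], [0, -100, 0], 0],
    [[0, 0, 0], [0, -100, 10], 0],
    [[0, 0, 0], [0, -100, 20], 0],
    [[0, 0, 0], [0, -100, 30], 0],
    [[0, 0, 0], [0, -100, 36], 0],
    [[0, 0, 0], [0, -100, 36], 0],
  ],
)

```text
clock: 6.3
eef_pos: [447.2, -194.4, -26.6]
tcp_rot: [3.14, -0.003, -3.07]
contact_force: [-0.2, 0.3, 0.0]
opening: 0.006
```

```bash
cat > v.py <<'E'
import sys
from rig import r
from h import *
s=r.sense();p=r.grab_frame("scene");print(s["eef_pos"].round(1),s["contact_force"].round(1),s["opening"])
c=p["color"][100:250,180:400,::-1]; cv2.imwrite(f"pics/{sys.argv[1]}s.png",cv2.resize(c,None,fx=3.6,fy=3.6,interpolation=2))
W=r.grab_frame("wrist");cv2.imwrite(f"pics/{sys.argv[1]}w.png",W["color"][:,:,::-1])
E
python3 v.py b
```

```text
[ 447.2 -194.4  -26.6] [-0.2  0.3  0. ] 0.005510735642188867
```

View pics/bs.png

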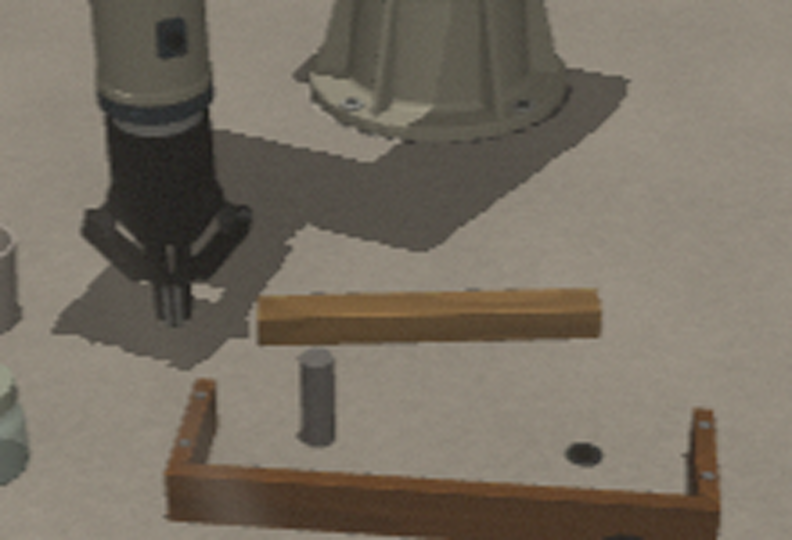

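View pics/bw.png

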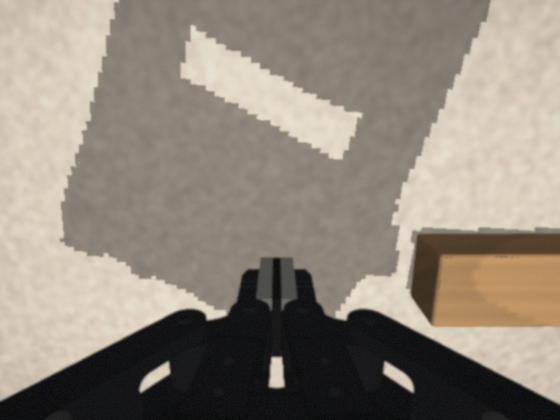

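Confirmed: the TCP reads −26.6 with zero force and the tips visibly above the table. I'll use real tip height = TCP z + 44, so TCP z ≈ −36 for pushing.

Call:
play_rows(
  moves=[
    [[0, 0, 0], [0, 0, 9], 0],
    [[0, 0, 0], [0, 20, 9], 0],
    [[0, 0, 0], [0, 38, 9], 0],
    [[0, 0, 0], [0, 44, 9], 0],
    [[0, 0, 0], [0, 50, 9], 0],
    [[0, 0, 0], [0, 56, 9], 0],
    [[0, 0, 0], [0, 62, 9], 0],
    [[0, 0, 0], [0, 68, 9], 0],
    [[0, 0, 0], [0, 74, 9], 0],
    [[0, 0, 0], [0, 80, 9], 0],
    [[0, 0, 0], [0, 86, 9], 0],
    [[0, 0, 0], [0, 92, 9], 0],
    [[0, 0, 0], [0, 97, 9], 0],
    [[0, 0, 0], [0, 97, 9], 0],
  ],
)

```text
clock: 7.8
eef_pos: [440.9, -97.5, -34.6]
tcp_rot: [3.141, -0.002, -3.069]
contact_force: [-0.9, 0.1, -0.1]
opening: -0.002
```

```bash
python3 v.py c; python3 -c "
from h import *
look('c1')"
```

```text
[440.9 -97.5 -34.6] [-0.9  0.1 -0.1] -0.002287831175634928
clk 7.9 tcp [441.1 -98.1 -34.5] yaw -175.9 F [-1.3 -0.8 -0.2]
0.58 size [ 32. 192.] L [423.2 174.7] R [436.5 -16.7] yaw -176.01749 | bay L [-253.8  149.6] R [-226.9  -40.4] c [-240.3   54.6] bayyaw 8.059999
```

View pics/cs.png

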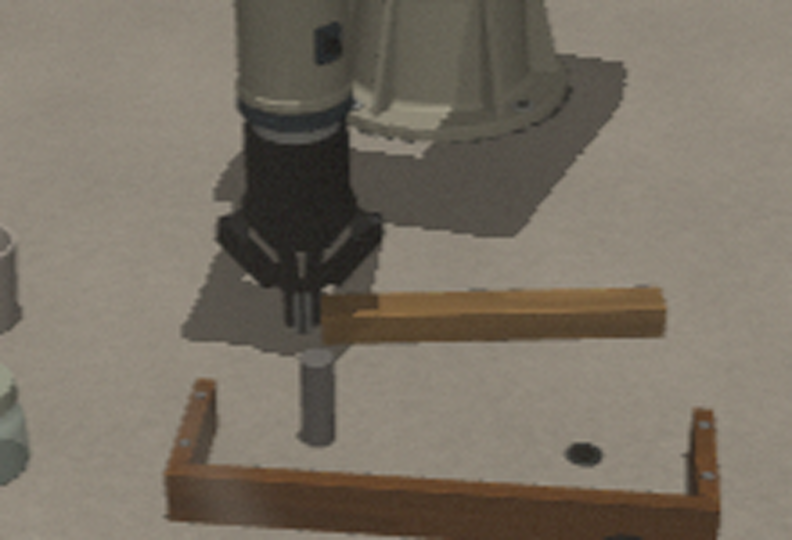

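View pics/c1.png

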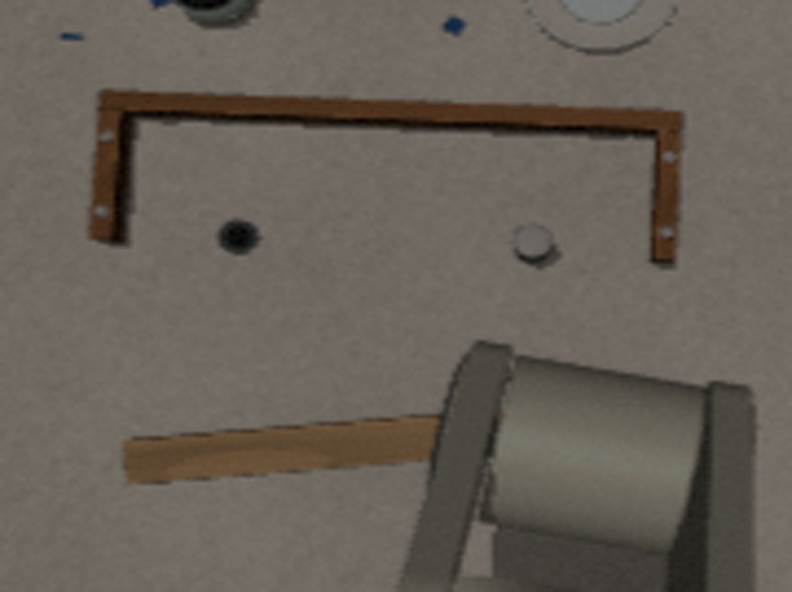

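Call:
play_rows(
  moves=[
    [[0, 0, 0], [0, -18, 0], 0],
    [[0, 0, 0], [24, -18, 0], 0],
    [[0, 0, 0], [47, -15, 0], 0],
    [[0, 0, 0], [46, 5, 0], 0],
    [[0, 0, 0], [44, 26, 0], 0],
    [[0, 0, 0], [34, 26, 0], 0],
    [[0, 0, 0], [26, 26, 0], 0],
    [[0, 0, -2], [20, 25, 0], 0],
    [[0, 0, -5], [11, 24, 0], 0],
    [[0, 0, -8], [3, 24, 0], 0],
    [[0, 0, -11], [-5, 24, 0], 0],
    [[0, 0, -13], [-12, 24, 0], 0],
    [[0, 0, -16], [-20, 25, 0], 0],
    [[0, 0, -19], [-27, 26, 0], 0],
    [[0, 0, -21], [-35, 27, 0], 0],
    [[0, 0, -24], [-42, 29, 0], 0],
    [[0, 0, -27], [-49, 31, 0], 0],
    [[0, 0, -29], [-56, 33, 0], 0],
    [[0, 0, -32], [-64, 36, 0], 0],
    [[0, 0, -32], [-64, 36, 0], 0],
  ],
)

```text
clock: 10.0
eef_pos: [504.2, -57.9, -34.5]
tcp_rot: [3.141, 0.001, -2.511]
contact_force: [-0.3, 0.4, -0.4]
opening: 0.003
```

```bash
python3 v.py d; python3 -c "
from h import *
look('d1')"
```

```text
[504.2 -57.9 -34.5] [-0.3  0.4 -0.4] 0.0026996485631484634
clk 10.1 tcp [502.6 -57.9 -34.7] yaw -144.0 F [ 0.2 -0.4  0.4]
0.91 size [ 35. 136.] L [390.4 166. ] R [466.7  53.3] yaw -145.93326 | bay L [-285.8  138.6] R [-201.8   31.6] c [-243.8   85.1] bayyaw 38.16
```

View pics/ds.png

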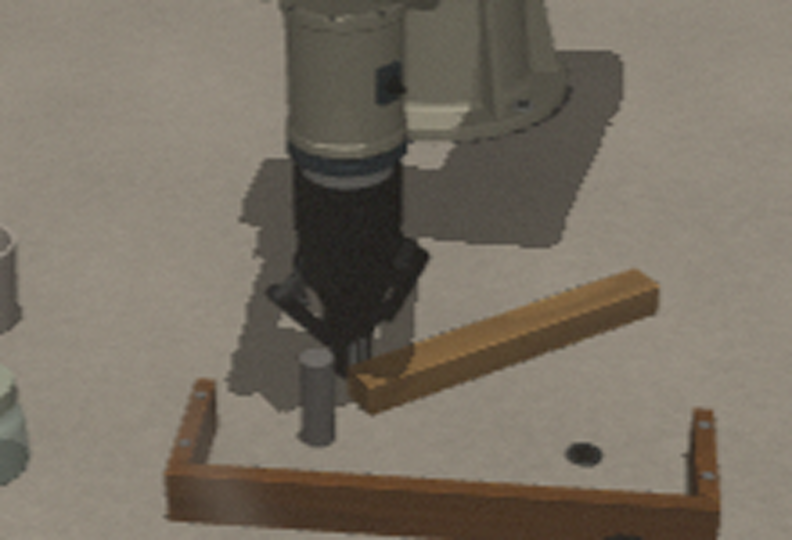

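View pics/d1.png

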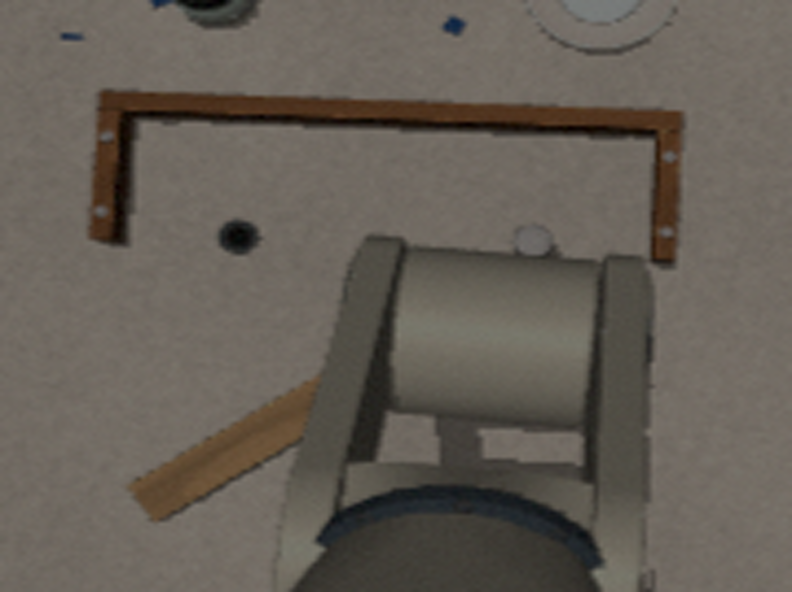

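Call:
play_rows(
  moves=[
    [[0, 0, 0], [15, 0, 0], 0],
    [[0, 0, 0], [28, 0, 0], 0.3],
    [[0, 0, 0], [28, 40, 2], 0.6],
    [[0, 0, 0], [28, 80, 4], 0.6],
    [[0, 0, 0], [28, 117, 4], 0.6],
    [[0, 0, 0], [20, 117, 4], 0.6],
    [[0, 0, 0], [12, 117, 4], 0.6],
    [[0, 0, 0], [5, 117, 4], 0.6],
    [[0, 0, 0], [-2, 117, 4], 0.6],
    [[0, 0, 0], [-9, 117, 4], 0.6],
    [[0, 0, 0], [-16, 117, 4], 0.6],
    [[0, 0, 0], [-23, 117, 4], 0.6],
    [[0, 0, 0], [-30, 117, 4], 0.6],
    [[0, 0, 0], [-37, 117, 4], 0.6],
    [[0, 0, 0], [-44, 117, 4], 0.6],
    [[0, 0, 0], [-51, 117, 4], 0.6],
    [[0, 0, 0], [-58, 117, 4], 0.6],
    [[0, 0, 0], [-63, 117, 4], 0.6],
    [[0, 0, 0], [-63, 117, 4], 0.6],
  ],
)

```text
clock: 12.1
eef_pos: [485.2, 74.2, -38.5]
tcp_rot: [3.14, 0.0, -2.512]
contact_force: [-0.2, 0.8, -0.8]
opening: 0.6
```

```bash
python3 v.py e; python3 -c "
from h import *
look('e1')"
```

```text
[485.2  74.2 -38.5] [-0.2  0.8 -0.8] 0.5998818747290973
clk 12.2 tcp [484.3  73.8 -38.6] yaw -144.0 F [-0.1 -0.1 -0.1]
0.73 size [33. 73.] L [539.4  44.6] R [582.4 -14.1] yaw -143.73395 | bay L [-128.6   28.1] R [-81.5 -27.4] c [-105.1    0.3] bayyaw 40.36
```

View pics/es.png

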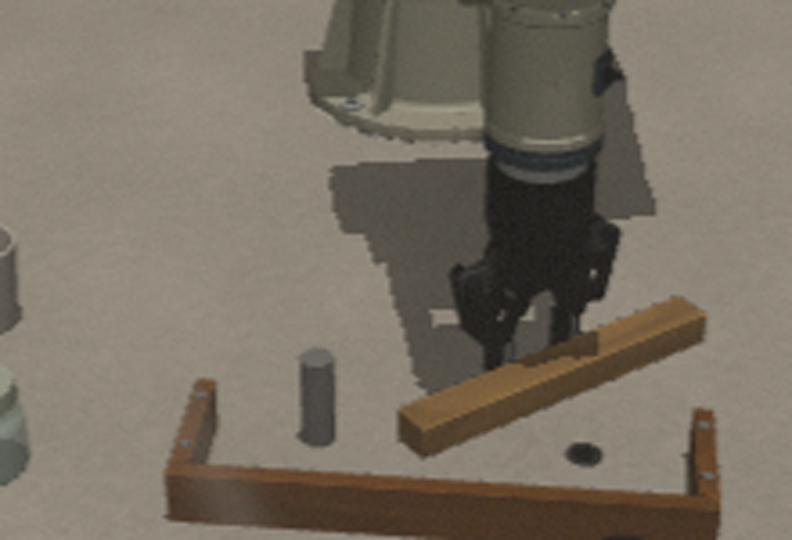

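View pics/e1.png

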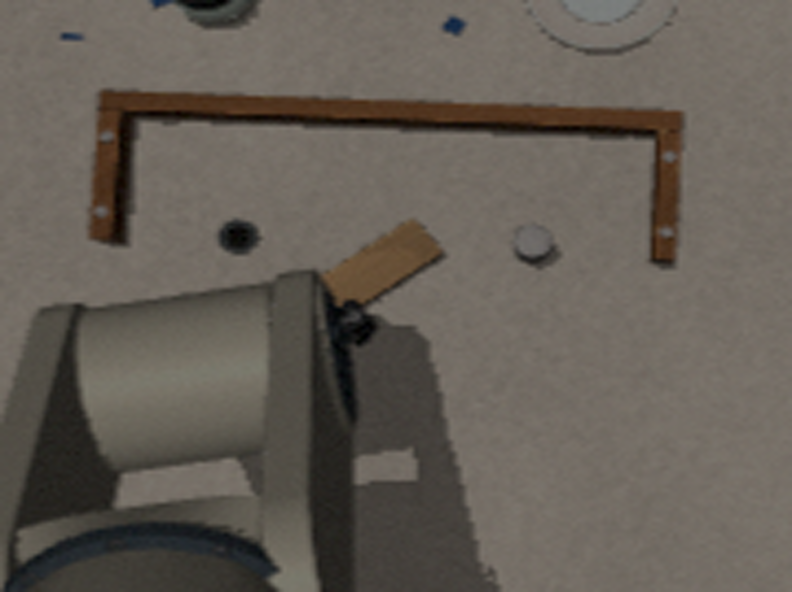

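Call:
play_rows(
  moves=[
    [[0, 0, 0], [25, 0, -3], 0.5],
    [[0, 0, 0], [25, 45, -3], 0.2],
    [[0, 0, 0], [25, 90, -3], 0],
    [[0, 0, 0], [25, 135, -3], 0],
    [[0, 0, 0], [25, 180, -3], 0],
    [[0, 0, 0], [-1, 180, -3], 0],
    [[0, 0, 0], [-27, 180, -3], 0],
    [[0, 0, 0], [-27, 180, -3], 0],
    [[0, 0, 0], [-27, 165, -3], 0],
    [[0, 0, 0], [-27, 150, -3], 0],
    [[0, 0, 0], [-27, 143, -3], 0],
    [[0, 0, 0], [-27, 136, -3], 0],
    [[0, 0, 0], [-27, 129, -3], 0],
    [[0, 0, 0], [-27, 122, -3], 0],
    [[0, 0, 0], [-27, 115, -3], 0],
    [[0, 0, 0], [-27, 108, -3], 0],
    [[0, 0, 0], [-27, 101, -3], 0],
    [[0, 0, 0], [-27, 94, -3], 0],
    [[0, 0, 0], [-27, 94, -3], 0],
  ],
)

```text
clock: 14.2
eef_pos: [451.3, 165.0, -35.4]
tcp_rot: [3.14, -0.0, -2.514]
contact_force: [0.6, -0.3, -0.2]
opening: 0.0
```

```bash
python3 v.py f; python3 -c "
from h import *
look('f1')"
```

```text
[451.3 165.  -35.4] [ 0.6 -0.3 -0.2] 0.00017561093453013127
clk 14.3 tcp [450.7 165.4 -35.4] yaw -144.0 F [-0.3 -0.3 -0.5]
0.91 size [ 36. 252.] L [467.3 145.7] R [614.7 -58.3] yaw -144.1319 | bay L [-207.7  123.8] R [-46.2 -69.2] c [-126.9   27.3] bayyaw 39.960003
```

View pics/fs.png

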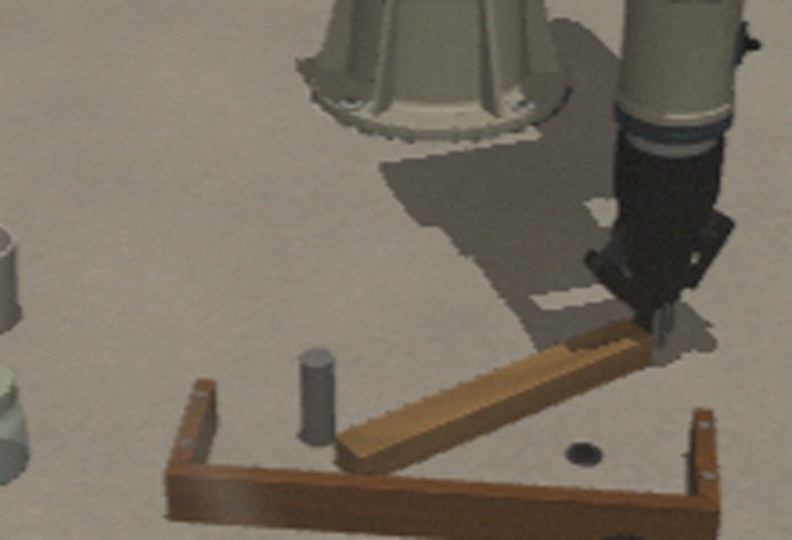

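View pics/f1.png

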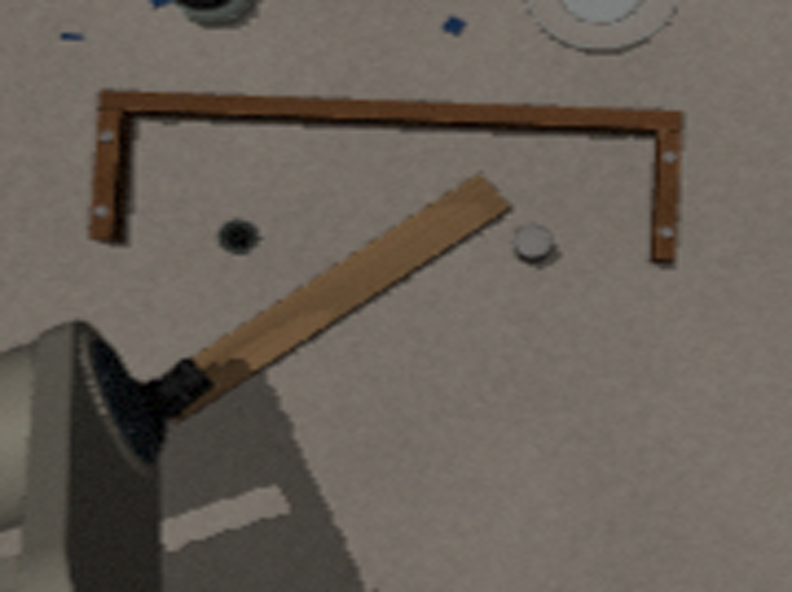

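Call:
play_rows(
  moves=[
    [[0, 0, 0], [0, -6, 0], 0],
    [[0, 0, 0], [0, -12, 0], 0],
    [[0, 0, 0], [0, -18, 0], 0],
    [[0, 0, 0], [0, -24, 0], 0],
    [[0, 0, 0], [0, -30, 0], 0],
    [[0, 0, 0], [0, -36, 0], 0],
    [[0, 0, 0], [0, -36, 0], 0],
  ],
)

```text
clock: 15.1
eef_pos: [472.3, 135.9, -35.5]
tcp_rot: [3.14, -0.001, -2.514]
contact_force: [-0.2, -0.5, 0.8]
opening: -0.002
```

```bash
python3 -c "
from h import *
look('g1')"
```

```text
clk 15.1 tcp [472.3 135.9 -35.5] yaw -144.0 F [-0.2 -0.5  0.8]
0.8 size [ 39. 246.] L [490.1 112.9] R [635.7 -85.1] yaw -143.66875 | bay L [-182.6   92.7] R [-23.3 -94.5] c [-103.    -0.9] bayyaw 40.36
```

View pics/g1.png

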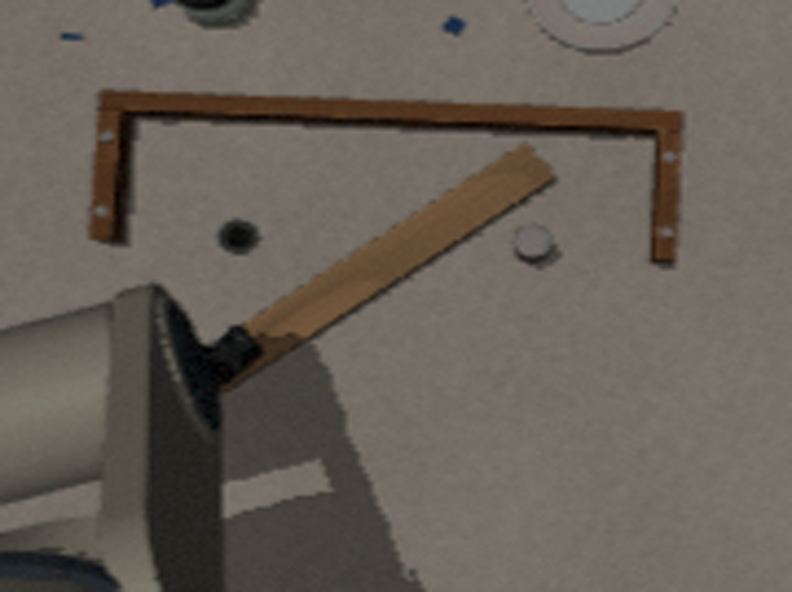

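Call:
play_rows(
  moves=[
    [[0, 0, 0], [0, 15, 0], 0],
    [[0, 0, 0], [44, 15, 0], 0],
    [[0, 0, 0], [44, -30, 0], 0],
    [[0, 0, 0], [44, -75, 0], 0],
    [[0, 0, 0], [44, -101, 0], 0],
    [[0, 0, 0], [34, -101, 0], 0],
    [[0, 0, 0], [24, -101, 0], 0],
    [[0, 0, 3], [14, -100, 0], 0],
    [[0, 0, 6], [4, -99, 0], 0],
    [[0, 0, 10], [-7, -99, 0], 0],
    [[0, 0, 13], [-17, -100, 0], 0],
    [[0, 0, 16], [-27, -101, 0], 0],
    [[0, 0, 20], [-38, -103, 0], 0],
    [[0, 0, 23], [-48, -105, 0], 0],
    [[0, 0, 27], [-58, -108, 0], 0],
    [[0, 0, 30], [-67, -111, 0], 0],
    [[0, 0, 30], [-67, -111, 0], 0],
  ],
)

```text
clock: 16.9
eef_pos: [585.9, 87.3, -37.0]
tcp_rot: [3.141, -0.012, -3.036]
contact_force: [-10.4, -3.4, 6.6]
opening: 0.001
```

```bash
python3 v.py i;python3 -c "
from h import *
look('i1')"
```

```text
[585.9  87.3 -37. ] [-10.4  -3.4   6.6] 0.0006020999684220944
clk 17.0 tcp [586.   87.3 -36.9] yaw -173.9 F [-9.7 -3.1  4.5]
0.83 size [ 34. 135.] L [619.8  51.4] R [642.8 -81.2] yaw -170.14969 | bay L [-48.9  40.5] R [-16.5 -90.1] c [-32.7 -24.8] bayyaw 13.959999
```

View pics/is.png

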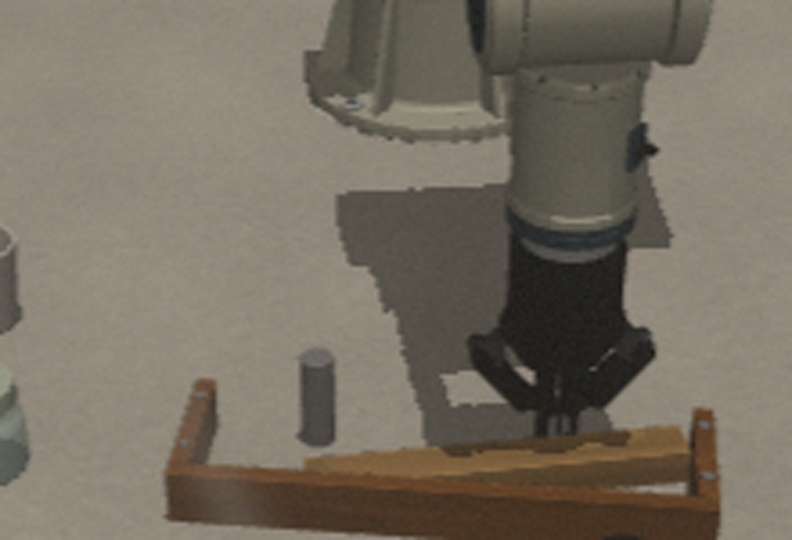

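View pics/i1.png

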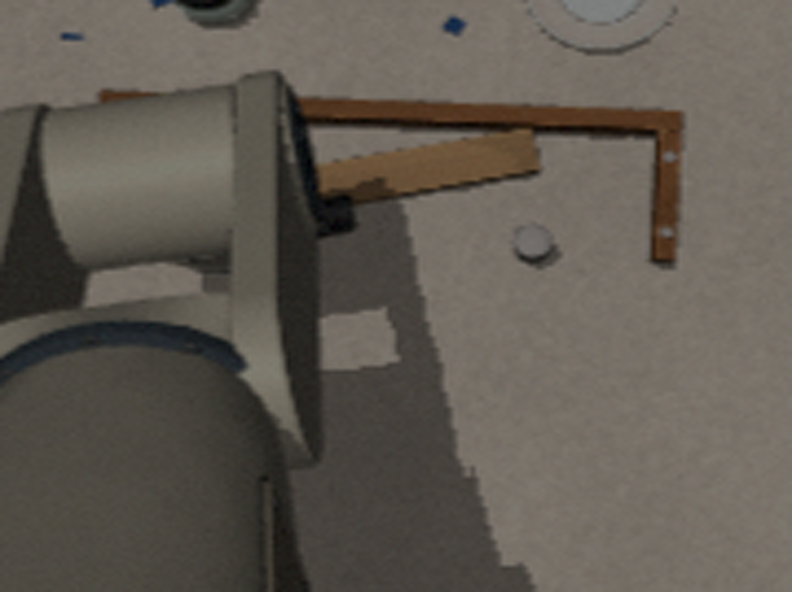

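The bar's left end has met the left cheek because the bar sits about 10 mm too far left. The right end is still behind the post. I'll put the finger behind the bar, swing the left end back out, slide the bar right, and swing it in again.

Call:
play_rows(
  moves=[
    [[0, 0, 0], [10, 0, 0], 0],
    [[0, 0, 0], [10, 0, -30], 0],
    [[0, 0, 0], [10, 0, -58], 0],
    [[0, 0, -4], [-25, 25, -58], 0],
    [[0, 0, -4], [-59, 43, -58], 0],
    [[0, 0, -4], [-59, 43, -58], 0],
    [[0, 0, -4], [-59, 43, -30], 0],
    [[0, 0, -4], [-59, 43, 0], 0],
    [[0, 0, -4], [-59, 43, 0], 0],
    [[0, 0, -5], [-51, 43, 0], 0],
    [[0, 0, -6], [-44, 43, 0], 0],
    [[0, 0, -8], [-37, 43, 0], 0],
    [[0, 0, -10], [-29, 43, 0], 0],
    [[0, 0, -12], [-22, 42, 0], 0],
    [[0, 0, -14], [-14, 41, 0], 0],
    [[0, 0, -16], [-6, 40, 0], 0],
    [[0, 0, -18], [2, 39, 0], 0],
    [[0, 0, -18], [2, 39, 0], 0],
  ],
)

```text
clock: 18.9
eef_pos: [577.4, 125.7, -36.9]
tcp_rot: [3.137, -0.012, -2.719]
contact_force: [0.2, 0.4, 0.2]
opening: 0.002
```

```bash
python3 v.py j;python3 -c "
from h import *
look('j1')"
```

```text
[577.4 125.7 -36.9] [0.2 0.4 0.2] 0.002046098075228703
clk 19.0 tcp [579.3 126.  -36.7] yaw -155.9 F [0.6 0.7 0.1]
0.72 size [ 34. 208.] L [555.1 106.6] R [643.6 -81.5] yaw -154.81163 | bay L [-117.3   91.1] R [-15.7 -90.3] c [-66.5   0.4] bayyaw 29.26
```

View pics/js.png

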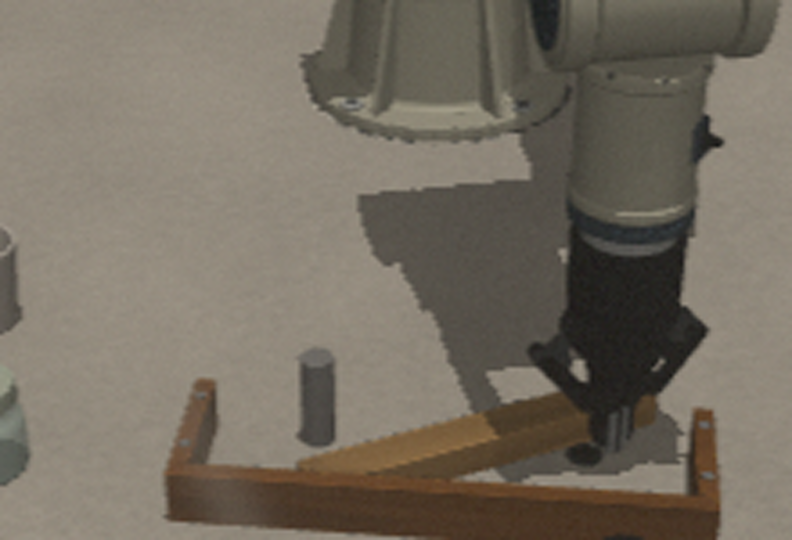

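View pics/j1.png

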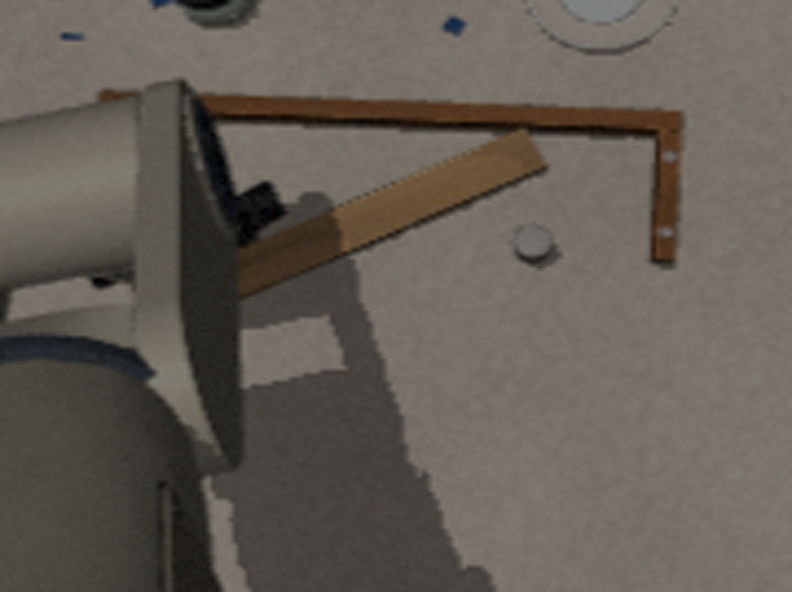

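Call:
play_rows(
  moves=[
    [[0, 0, 0], [-8, 0, 0], 0],
    [[0, 0, 0], [-8, 0, -30], 0],
    [[0, 0, 0], [-8, 0, -58], 0],
    [[0, 0, 0], [10, 40, -58], 0],
    [[0, 0, 0], [29, 72, -58], 0],
    [[0, 0, 0], [29, 72, -58], 0],
    [[0, 0, 0], [29, 72, -30], 0],
    [[0, 0, 0], [29, 72, 0], 0],
    [[0, 0, 0], [29, 72, 0], 0],
    [[0, 0, 0], [29, 60, 0], 0],
    [[0, 0, 0], [29, 54, 0], 0],
    [[0, 0, 1], [29, 48, 0], 0],
    [[0, 0, 1], [29, 42, 0], 0],
    [[0, 0, 2], [29, 36, 0], 0],
    [[0, 0, 2], [29, 30, 0], 0],
    [[0, 0, 3], [29, 24, 0], 0],
    [[0, 0, 4], [29, 18, 0], 0],
    [[0, 0, 4], [29, 14, 0], 0],
    [[0, 0, 4], [29, 14, 0], 0],
  ],
)

```text
clock: 21.0
eef_pos: [548.0, 126.3, -36.5]
tcp_rot: [3.139, -0.01, -2.791]
contact_force: [0.3, 0.4, 0.5]
opening: 0.001
```

```bash
python3 v.py k;python3 -c "
from h import *
look('k1')"
```

```text
[548.  126.3 -36.5] [0.3 0.4 0.5] 0.0009339256404010198
clk 21.1 tcp [547.6 126.7 -36.6] yaw -159.9 F [-0.3 -0.4 -0.5]
0.57 size [ 33. 253.] L [550.7 105. ] R [ 641.4 -130.7] yaw -158.94148 | bay L [-121.6   89.1] R [ -14.5 -139.6] c [-68.1 -25.3] bayyaw 25.16
0.51 size [364. 110.] L [654.4 192.6] R [ 613.8 -169.5] yaw -6.392273 | bay L [-24.4 183.8] R [ -39.2 -180.3] c [-31.8   1.8] bayyaw -2.3400002
```

View pics/ks.png

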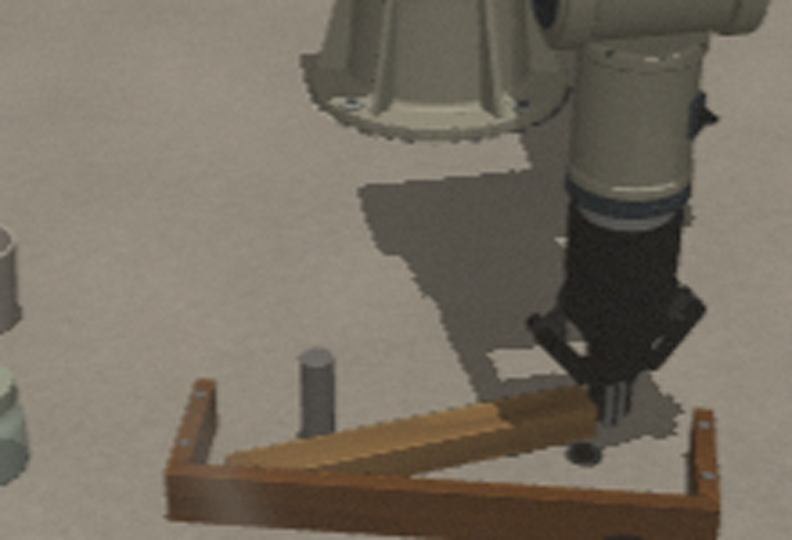

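View pics/k1.png

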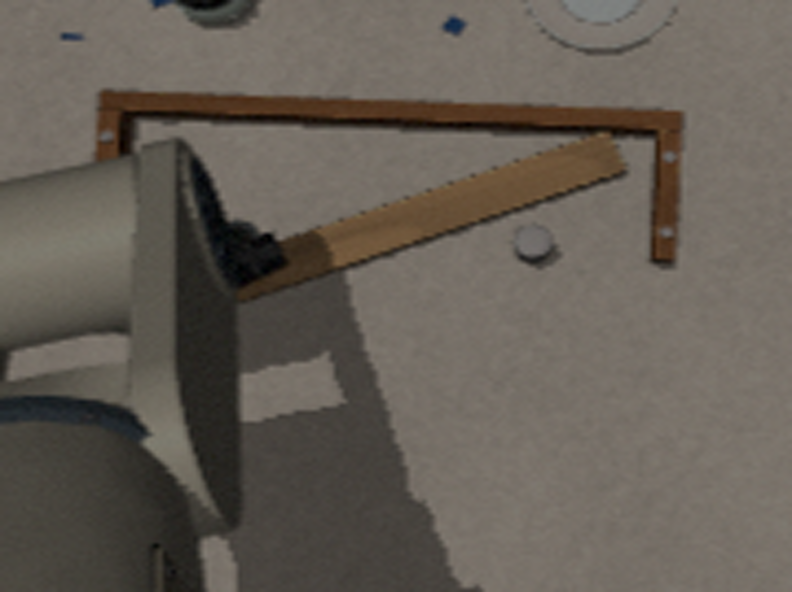

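Call:
play_rows(
  moves=[
    [[0, 0, 0], [0, 15, 0], 0],
    [[0, 0, 0], [46, 15, 0], 0],
    [[0, 0, 0], [46, -30, 0], 0],
    [[0, 0, 0], [46, -65, 0], 0],
    [[0, 0, 0], [46, -83, 0], 0],
    [[0, 0, 0], [38, -83, 0], 0],
    [[0, 0, 0], [31, -83, 0], 0],
    [[0, 0, 2], [23, -82, 0], 0],
    [[0, 0, 5], [14, -82, 0], 0],
    [[0, 0, 7], [5, -81, 0], 0],
    [[0, 0, 9], [-3, -81, 0], 0],
    [[0, 0, 12], [-11, -82, 0], 0],
    [[0, 0, 14], [-19, -82, 0], 0],
    [[0, 0, 17], [-28, -83, 0], 0],
    [[0, 0, 19], [-36, -85, 0], 0],
    [[0, 0, 21], [-41, -86, 0], 0],
    [[0, 0, 22], [-45, -87, 0], 0],
    [[0, 0, 22], [-45, -87, 0], 0],
  ],
)

```text
clock: 23.0
eef_pos: [620.1, 62.1, -37.3]
tcp_rot: [-3.141, -0.01, 3.11]
contact_force: [0.2, 0.3, -0.2]
opening: -0.002
```

```bash
python3 v.py l;python3 -c "
from h import *
look('l1')"
```

```text
[620.1  62.1 -37.3] [ 0.2  0.3 -0.2] -0.002451811038708433
clk 23.1 tcp [619.6  61.4 -37.3] yaw 178.2 F [-1.  -0.8  0.1]
0.62 size [147.  33.] L [644.1  15.3] R [ 640.1 -131.2] yaw -1.5600128 | bay L [-22.1   6.3] R [ -15.7 -140.2] c [-18.9 -67. ] bayyaw 2.46
```

View pics/ls.png

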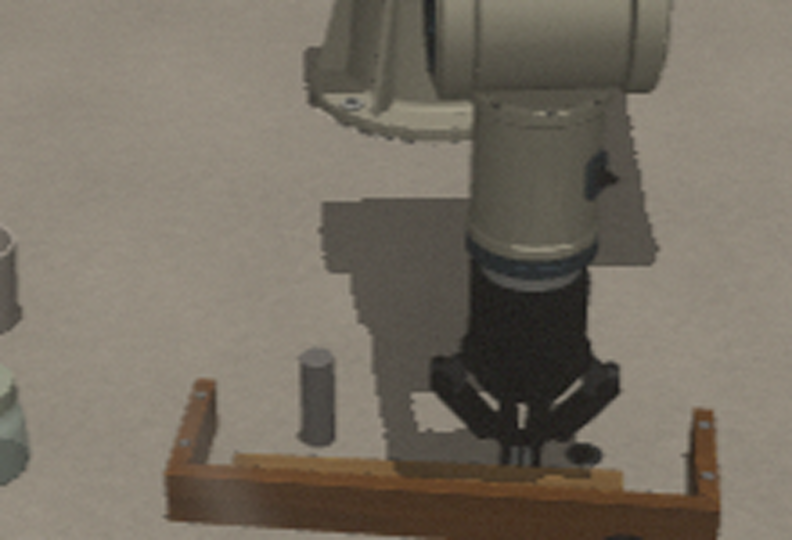

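View pics/l1.png

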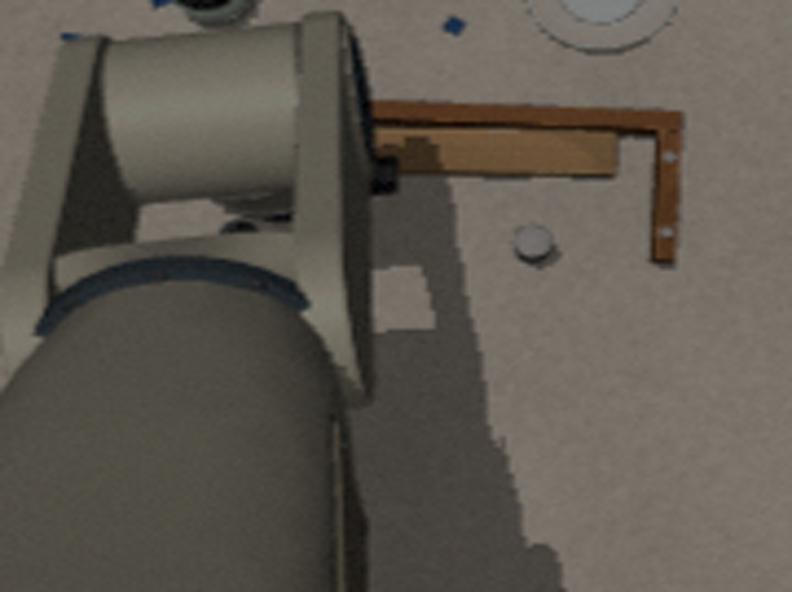

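Call:
play_rows(
  moves=[
    [[0, 0, 1], [-2, 0, 0], 0],
    [[0, 0, 2], [-4, 0, 0], 0],
    [[0, 0, 2], [-6, 0, 0], 0],
    [[0, 0, 2], [-8, 0, 0], 0],
    [[0, 0, 2], [-9, 0, 0], 0],
    [[0, 0, 2], [-9, 0, 0], 0],
  ],
)

```text
clock: 23.8
eef_pos: [625.8, 60.6, -37.7]
tcp_rot: [-3.14, -0.016, 3.074]
contact_force: [-9.3, 1.7, 7.4]
opening: -0.001
```

Call:
play_rows(
  moves=[
    [[0, 0, 0], [15, 0, 0], 0],
    [[0, 0, 0], [45, 0, 0], 0],
    [[0, 0, 0], [60, 0, -40], 0],
    [[0, 0, 0], [90, 0, -85], 0],
    [[0, 0, 0], [130, 0, -120], 0],
    [[0, 0, 0], [170, 0, -150], 0],
    [[0, 0, 0], [210, 0, -180], 0],
    [[0, 0, 0], [240, 40, -200], 0],
    [[0, 0, 0], [250, 90, -210], 0],
    [[0, 0, 0], [250, 140, -210], 0],
    [[0, 0, 0], [250, 190, -210], 0],
    [[0, 0, 0], [250, 240, -210], 0],
    [[0, 0, 0], [250, 290, -210], 0],
    [[0, 0, 0], [250, 290, -210], 0],
  ],
)

```text
clock: 25.2
eef_pos: [399.8, 372.0, 176.0]
tcp_rot: [3.141, -0.014, 3.077]
contact_force: [0.1, -0.6, 0.6]
opening: -0.005
```

```bash
python3 v.py m;python3 - <<'E'
from h import *
look('m1')
from rig import r
p=r.grab_frame("top")
for o,z in(("jar_a",70),("can_a",75),("cup_a",70),("tape_roll",24),("saucer",16),("paint_brush",5)):
    for d in r.silhouettes(p,o)[:2]:
        m=d["mask"].astype(np.uint8); cs=max(cv2.findContours(m,0,2)[0],key=cv2.contourArea)
        b=cv2.minAreaRect(w(p,cs[:,0],z)[:,:2].astype(np.float32)); print(o,round(d["conf"],2),np.round(b[0]))
E
```

```text
[399.8 372.  176. ] [ 0.1 -0.6  0.6] -0.00451880076085165
clk 25.3 tcp [399.1 368.3 175.4] yaw 176.3 F [-0.5 -0.3 -0.4]
0.76 size [259.  35.] L [657.6 126.6] R [ 639.2 -131.6] yaw -4.074356 | bay L [-16.5 118.2] R [ -16.6 -140.6] c [-16.6 -11.2] bayyaw -0.03999996
jar_a 0.91 [762. 112.]
can_a 0.65 [592. 300.]
cup_a 0.65 [ 431. -347.]
tape_roll 0.68 [427. 339.]
saucer 0.56 [ 770. -126.]
saucer 0.15 [651.  -3.]
paint_brush 0.78 [ 566. -470.]
paint_brush 0.72 [651.   0.]
```

View pics/ms.png

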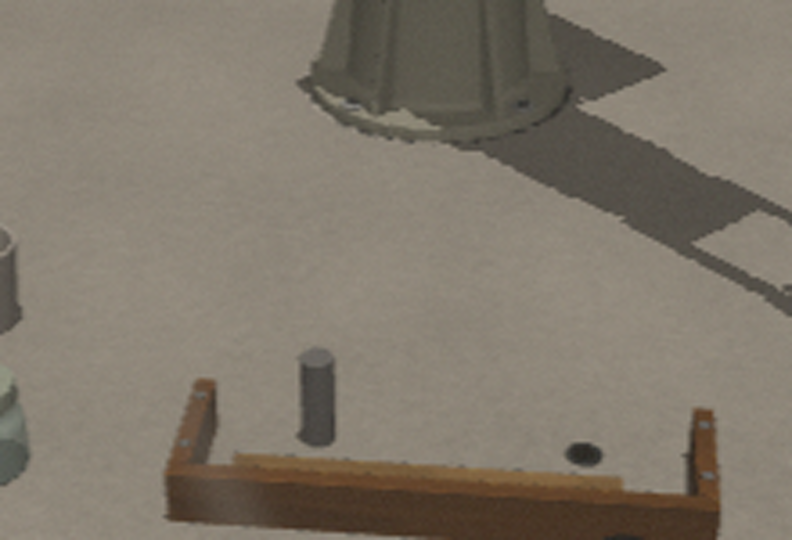

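View pics/m1.png

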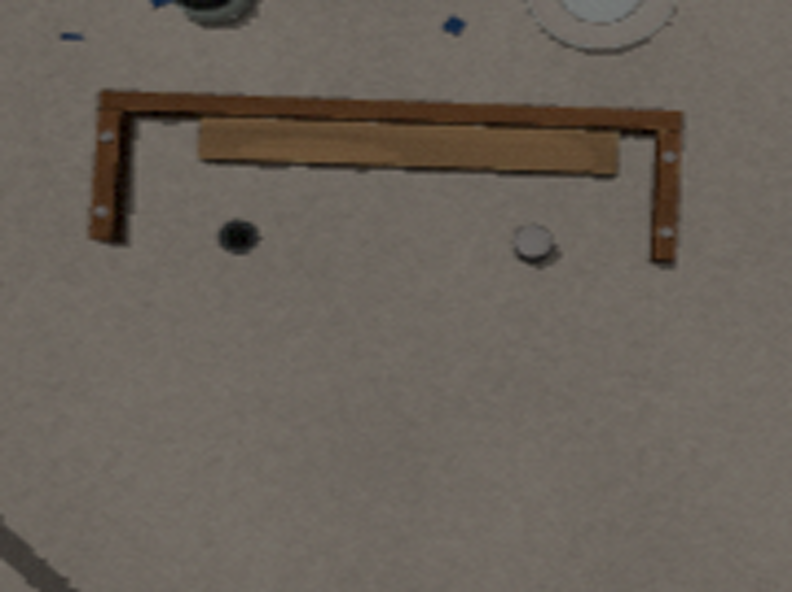

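The bar lies flush along the rail: both end midpoints are at x ≈ −16.5 mm and its yaw is 0.0° to the bay. The arm is clear of everything, so I'm handing in.

```bash
python3 -c "
from rig import r
print(r.sign_off())"
```

```text
the job is handed in; nothing more can be done
None
```

The pine length is in the bay, lying squarely against the back rail, and the job is handed in. It took about 25 s of the 72 s, using pushes only.

**What I did:** I pushed the length left along the table, turned it about 40° and pushed its right end in behind the post. At that point its left end was still well outside the mouth. Then I swung the left end in and pressed the length against the rail.

**Last checks** (top camera, bay frame):

| Check | Measured | Limit |
|---|---|---|
| Left end, x | −16.5 mm | −28 to 0 mm |
| Left end, y | +118 mm | ±168 mm |
| Right end, x | −16.6 mm | −28 to 0 mm |
| Right end, y | −141 mm | ±168 mm |
| Angle to the rail | about 0° | – |

- **Arm:** it ended well clear of the bay, with a force reading near zero.
- **Bystanders:** the can, cup, tape roll, saucer and brush each measured within about 3 mm of where they started. One of the two jars (the one behind the bay) was also within about 1 mm. The detector missed the other in the final check, but nothing went near it.

**What disagreed or went wrong:**
- **Fingertip height:** the real fingertips sat about 44 mm above the reported TCP, so my first push passed over the length without touching it. I saw this in the pictures and lowered the tool to allow for it.
- **First swing-in:** the left end caught on the left cheek, with about 11 N on the wrist. I swung it back out with the finger, slid the length about 45 mm to the right and pushed it in again. The second swing went in cleanly.

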